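# Clip the protection board into a battery sled and hold the cell pack ready over it

## Task

Press the raised end of the blue protection board down into the battery sled until the orange clip snaps over it and the board lies flat. Then pick up the blue two-cell pack, carry it over the things standing between, and hold it centred over the board, lengthwise in line with the sled, level, with a gap of about 15 mm beneath it so that I can slip the gap pads in. Do not touch the board or the sled with the pack, do not shift the tip cleaner, solder spool or flux bottle, and finish still holding the pack there.

Things in the scene. Friction and masses are not known exactly. Their poses are not given: they have to be found in the camera images.
- battery_sled: Battery sled, fixed: aluminium plate 156x76x6 mm with black fittings. Origin: centre of its underside; x along it from the orange clip (-x) to the black end stop (+x), z up. Board seat 10 mm above the bench. Side guides at y = +-24 to 27.5 mm, 15.5 mm high; end stop's face x = 43 mm, 21.5 mm high; its lip x 37 to 44 mm, 15 to 19 mm high. Stands left or right of the things in the middle
- protection_board: Blue circuit board, loose: rigid plate 84 (x) x 46 (y) x 3 mm, 30 g, flat black chips 1 mm high on top. Origin: centre of its underside; x as the sled's x, z up. At the start its +x end sits under the end stop's lip and its -x end rides high on the clip's slope (tilt about 0.13 rad). Home, its underside is 10 mm and its top 13 mm above the bench, with the clip over its -x edge
- clip (a joint): Orange sprung clip at the -x end of the sled, a slide: 0 = sprung fully in (also at the start, with the board riding on its slope), grows as its nose is pushed out along the sled's -x, at most 0.007 m; spring 300 N/m, preload 1.5 N
- clip_nose (a point): Point on the sloping inner face of the orange clip's nose: x = -40.5 mm, 20 mm high in the sled's frame. The nose is 20 mm wide and reaches in to x = -38.5 mm; its underside is 14 mm and its top 25 mm above the bench
- press_spot (a point): Good place to press: on the free part of the board's top face as it lies when home, x = -18 mm, y = 0 in the sled's frame, 13 mm above the bench (at the start the board's face is about 8 mm higher there). Pressing straight down here with about 8 N snaps the board in; then it rests on rigid ribs
- bay (a point): Centre of the board's top face when home: on the sled's middle, 13 mm above the bench; axes as the sled's
- cell_pair: Cell pack, loose: two blue cylinders side by side, in a blue sleeve with an amber tape across, 37 (x) x 66 (y) x 19 mm, about 100 g, lying flat. Origin: centre of its underside; y is its length (the cells' axes), z up. Grip it across its 37 mm width. Either end may point either way in the sled
- pack_base (a point): Centre of the pack's underside (the pack's own origin)
- tip_cleaner: Black domed tip cleaner with brass wool, 56 mm across, 62 mm high, loose, to be left alone. Origin: centre of its underside
- solder_spool: Spool of solder with blue flanges, 62 x 58 x 40 mm, standing on a flange, loose, to be left alone. Origin: centre of its underside
- flux_bottle: Small dropper bottle with an upright needle, 30 mm across, 99 mm high with the needle, loose, to be left alone. Origin: centre of its underside

How it is judged:
On the way, in this order (a step that is already met when the one before it is completed fails the run):
1. the board is pressed home: flat on its seat with the clip sprung back over its edge, and the fingers off it (angle between the z axis of protection_board and the z axis of battery_sled, either way round below 0.02 rad and z of protection_board in the frame of battery_sled between 0.0085 and 0.0115 m and x of protection_board in the frame of battery_sled between -0.004 and 0.004 m and value of joint clip below 0.0015 m and contact force between the fingers and protection_board below 0.3 N), for 0.2 s.
2. the pack is lifted clear of the bench (height (world z) of pack_base above 0.05 m and contact force between cell_pair and the fingers above 1 N), for 0.1 s.
At the end, for the whole second after the job is handed in: Board flat on its seat (0.02 rad, 1.5 mm), clip back in over its edge. Pack held still in the fingers, underside 6 to 26 mm above the board, centred within 7 mm along and across the sled, in line (either way round) and level within 0.12 rad; pack and fingers touch neither board nor sled (all of step 1 and x of pack_base in the frame of bay between -0.007 and 0.007 m and y of pack_base in the frame of bay between -0.007 and 0.007 m and z of pack_base in the frame of bay between 0.006 and 0.026 m and angle between the y axis of cell_pair and the x axis of battery_sled, either way round below 0.12 rad and angle between cell_pair's own z axis and vertical below 0.12 rad and contact force between cell_pair and battery_sled below 0.05 N and contact force between cell_pair and protection_board below 0.05 N and contact force between cell_pair and the fingers above 1 N and contact force between the fingers and battery_sled below 0.3 N and linear speed of cell_pair below 0.02 m/s and angular speed of cell_pair below 0.15 rad/s); the arm keeps its last pose, push and grip.
It fails at once if the tip cleaner is shifted by more than 15 mm (distance of tip_cleaner from where it was at the start of the episode above 0.015 m).
It fails at once if the solder spool is shifted by more than 15 mm (distance of solder_spool from where it was at the start of the episode above 0.015 m).
It fails at once if the flux bottle is shifted by more than 15 mm (distance of flux_bottle from where it was at the start of the episode above 0.015 m).
It fails at once if the pack touches the board or the sled (contact force between cell_pair and protection_board above 1 N or contact force between cell_pair and battery_sled above 1 N).
It also fails if it takes over 45 s, if anything falls off the work surface, if the arm or the gripper's body presses on something with over 40 N, if the wrist force passes 120 N, or if a joint passes its speed limit or range.

## Robot

A 6-joint arm with a two-finger parallel gripper is mounted at the origin on a cart in front of the work surface, level with it; the furniture and walls round the work are solid. World frame = base frame: x ahead of the robot, y to its left, z up, the work surface at z = 0. Lengths are in m, angles in rad, forces in N, time in s.
With the tool pointing down it reaches from about 0.375 to 0.9 m from the base axis. Payload 3.1 kg.
Tool frame: the origin (TCP) lies at the centre of the arm's flange, where the gripper is bolted on; the fingertips stand robot.tip_extent ahead of it and the grasp point (between the pads) lies 164 mm ahead of it (robot.tip_extent is the distance from the TCP to the fingertips, in m); z points along the fingers, y is the line along which they close (so a half turn about z gives the same grasp; the last joint's range is limited). The gripper opens to 87 mm and grips with 3 to 60 N. Pads are 19 mm wide; open, the fingers measure 117 mm over their backs; the gripper's body (75 mm by 190 mm) begins 51 mm behind the grasp point.
Start: joints at [1.153, 0.527, 1.433, -0, 1.181, -0.178], TCP at [0.148, 0.607, 0.405] pointing down, gripper open.
Joint ranges: [-3.08, 3.08], [-0.75, 2.2], [0.22, 2.44], [-1.43, 4.57], [0, 2.65], [-2.85, 2.85]. Speed limits (rad/s): [2.79, 2.79, 3.14, 3.14, 3.14, 3.14].

## Interface

Orientations are given as a unit quaternion [x, y, z, w].
In Python, from rig import get_obs, camera, hand_in, cut_out, robot gives the robot as it stands.
- The arm moves only by the tool step_arm, never from a script. Its argument "rows" is a list of rows, each a list of 6 numbers: the shift along the world's x, y, z in m, then the turn, a rotation vector about the world's x, y, z in degrees. A call has 1 to 12 rows; each row shifts and turns the commanded pose from where the row before left it; what a row does not reach is not made up. A row lasts 1/8 s, in which the tool goes at most 62.5 mm and 10.7 degrees, less where a joint would pass 70% of its speed; a pose out of reach is approached as far as the arm can. A call is refused whole if a number of a shift passes 0.0625 or a number of a turn 10.7, either way. A call with a gripper value outside its range is refused whole. "jaw" is the finger opening in m, from 0 to 0.087, set as the call begins (left out, the last holds). The fingers move at their own pace and stop on an object; "squeeze" is the grip in N (left out, the last holds). Time passes only in rows, so rows that do not move let the fingers close. It gives the time, the measured TCP pose, the force, the opening and the grip force at its end, in the units of the state.
- get_obs(): the state, without advancing time (a new reading comes with each control period).
- camera(name): name is "side" or "top" or "wrist"; returns a dict with "pixels" (480x640x3 uint8, blue, green, red), "depth" (480x640 float32, m along the optical axis (not along the pixel's ray), 0 where there is no reading), "fov_y" (degrees; the focal length in pixels is half the picture's height over the tangent of half this angle, whatever the lens; pixels are square), "cx", "cy" (the principal point, pixels), "extrinsics" (4x4, takes a point from camera to world coordinates); the wrist camera has in their place "mount" (4x4, takes a point from camera to tool coordinates, whose origin is the TCP and whose axes are the flange's). Camera axes: x right, y up, looking along -z (the intrinsics and any distortion apply to the point x, -y, -z); pixel columns grow to the right and rows downward; lengths in m; the calibration is good to about 2 mm. The wrist camera is an equidistant fisheye: a pixel r from the principal point sees the ray r / f radians off the axis. A picture is of the moment at which its call begins: read the wrist's pose just before it.
- hand_in(): hands the job in; it is judged then, once.
Trained networks look in the newest picture that a camera, given by its name, has taken for a name from the list of things; names that differ only in an ending like _2 or _b are one class to them, and where a whole thing is asked for, a point or a joint stands for the part that bears it (a point fixed in the world has none). Each returns a list of dicts, best first, with "confidence" (0 to 1); they miss things now and then, are a little off and sometimes report something else, mostly with a low value. They report only what shows in the picture. A call takes as long as a camera call.
- cut_out(label, camera): "region" (480x640 bool, what is visible of it) and "extent" ([centre column, centre row, width, height] in pixels, round what is visible of it).
The state is a dict: "time": time; "q": joint angles; "joint_velocities": joint speeds; "joint_torque": joint torques, N m; "position": TCP position; "tool_rot": TCP orientation; "ft_force": force on the tool from outside, world axes, zero at the start; "moment": the same for the moment, N m; "grip_width": finger opening in m; "grip_force": force on a finger pad.
Only numpy, scipy, OpenCV 4.12 (cv2) and the standard library are available. Lean on these libraries where they do the work, as an engineer would, in place of code of your own. Each camera call takes 0.05 s, during which the arm holds its last target. There are 200 camera calls.

## Working session

There is one attempt and no reset: what is moved stays moved. The work goes in short steps, Python scripts to look and compute and a tool call to move; the robot and the scene stay as the last step left them, time stands still between calls to the robot, and variables do not carry over. Pictures are saved under pics/ and viewed, at most 10 in all, crops included, and the job is handed in when it is done.

Besides the shell and the picture viewer there is one more tool, called after "Call:" as name([rows], argument=value, ...), one row to a line, values as JSON. step_arm: Moves the arm, as the interface text tells. Its arguments: {"type":"object","properties":{"rows":{"type":"array"},"jaw":{"type":"number"},"squeeze":{"type":"number"}},"required":["rows"]}

```bash
ls; mkdir -p pics; cat > h.py <<'E'
import numpy as np, cv2
from rig import get_obs, camera, hand_in, cut_out, robot
def cloud(c):
    h,w=c['depth'].shape; f=h/2/np.tan(np.radians(c['fov_y'])/2)
    u,v=np.meshgrid(np.arange(w),np.arange(h)); d=c['depth']
    P=np.stack([(u-c['cx'])/f*d,-(v-c['cy'])/f*d,-d],-1)
    E=np.array(c['extrinsics']); return P@E[:3,:3].T+E[:3,3]
E
python3 - <<'E'
from h import *
print(robot.tip_extent); o=get_obs(); print(o)
for n in ['top','side']:
    c=camera(n); cv2.imwrite(f'pics/{n}0.png',c['pixels']); P=cloud(c); print(n,c['fov_y'],np.round(c['extrinsics'],3).tolist())
    for l in ['battery_sled','protection_board','clip','cell_pair','tip_cleaner','solder_spool','flux_bottle']:
        for r in cut_out(l,n)[:2]:
            m=r['region']&(c['depth']>0); p=P[m]
            print(l,round(r['confidence'],2),np.round(r['extent']),m.sum(),np.round(np.median(p,0),3) if m.any() else '',np.round(np.percentile(p,[2,98],axis=0),3).tolist() if m.any() else '')
E
```

```text
pics
0.1822
{'time': 0.0, 'q': array([ 1.15254128e+00,  5.28477323e-01,  1.43391085e+00, -2.56902879e-05,
        1.18137408e+00, -1.78503845e-01]), 'joint_velocities': array([-6.11794991e-04, -1.05849975e-03, -5.32900844e-04,  1.95789398e-03,
       -4.90857979e-05,  1.47493396e-03]), 'joint_torque': array([-1.32773428e-03, -4.40037596e+01, -1.76593351e+01,  6.32504141e-02,
        5.83363348e-02, -1.78885612e-04]), 'position': array([0.14824775, 0.60680953, 0.40376163]), 'tool_rot': array([ 1.19583778e-01,  9.92823521e-01, -1.04035614e-03, -3.07546293e-04]), 'ft_force': array([-0.20698486,  0.32378983, -0.22219302]), 'moment': array([ 0.020869  ,  0.00221824, -0.00387545]), 'grip_force': 0.0, 'grip_width': 0.08684250202370361}
top 54.287764173912606 [[0.03, 0.998, -0.052, 0.447], [-0.999, 0.031, 0.014, 0.027], [0.016, 0.052, 0.999, 0.905], [0.0, 0.0, 0.0, 1.0]]
battery_sled 0.74 [372. 197.  45.  79.] 2167 [ 0.578 -0.076  0.006] [[0.503, -0.117, 0.002], [0.654, -0.039, 0.024]]
protection_board 0.6 [371. 197.  27.  44.] 964 [ 0.578 -0.078  0.017] [[0.54, -0.1, 0.011], [0.616, -0.055,
[... 884 characters left out ...]
0.539, -0.1, 0.011], [0.614, -0.053, 0.022]]
clip 0.56 [304. 217.   8.  18.] 96 [ 0.53  -0.068  0.022] [[0.524, -0.083, 0.009], [0.537, -0.062, 0.025]]
cell_pair 0.78 [351. 321.  47.  42.] 1140 [0.438 0.135 0.015] [[0.41, 0.1, 0.001], [0.466, 0.162, 0.018]]
cell_pair 0.74 [304. 218.  10.  15.] 70 [ 0.53  -0.069  0.023] [[0.524, -0.083, 0.014], [0.535, -0.063, 0.025]]
tip_cleaner 0.84 [359. 249.  37.  43.] 1331 [0.437 0.004 0.033] [[0.413, -0.022, 0.002], [0.461, 0.018, 0.06]]
solder_spool 0.78 [263. 275.  34.  41.] 1241 [0.571 0.077 0.033] [[0.549, 0.044, -0.0], [0.596, 0.09, 0.037]]
flux_bottle 0.77 [310. 260.  18.  47.] 699 [0.502 0.048 0.038] [[0.489, 0.035, 0.004], [0.517, 0.054, 0.069]]
```

```bash
python3 - <<'E'
from h import *
ims=[]
for n in ['top','side']:
    c=camera(n); P=cloud(c)
    for l,zlo,zhi in [('battery_sled',0.003,.03),('protection_board',.008,.03),('cell_pair',.009,.03)]:
        r=cut_out(l,n)[0]; m=r['region']&(c['depth']>0)&(P[...,2]>zlo)&(P[...,2]<zhi)
        print(n,l,cv2.minAreaRect((P[m][:,:2]*1000).astype(np.float32)))
    i=c['pixels'][160:310,220:420] if n=='top' else c['pixels'][180:360,200:400]
    ims.append(cv2.resize(i,(400*1,300 if n=='top' else 360),interpolation=cv2.INTER_CUBIC))
h=max(i.shape[0] for i in ims)
cv2.imwrite('pics/a.png',np.hstack([cv2.copyMakeBorder(i,0,h-i.shape[0],0,0,0) for i in ims]))
E
```

```text
top battery_sled ((578.9758911132812, -77.9619369506836), (76.09375762939453, 155.85780334472656), 86.27437591552734)
top protection_board ((579.0338745117188, -78.60865783691406), (45.420318603515625, 78.8864517211914), 88.15359497070312)
top cell_pair ((439.36053466796875, 127.611083984375), (65.62364196777344, 36.145912170410156), 55.47138595581055)
side battery_sled ((577.1951904296875, -76.02284240722656), (78.3062973022461, 155.8570098876953), 86.38355255126953)
side protection_board ((577.9981079101562, -78.68171691894531), (52.639564514160156, 83.77715301513672), 85.11164855957031)
side cell_pair ((437.76458740234375, 129.51971435546875), (67.42327880859375, 37.2707633972168), 54.75388717651367)
```

View pics/a.png

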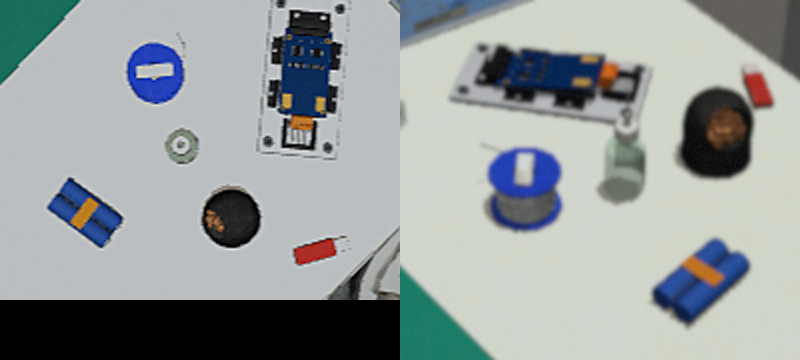

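Top and side views agree: sled centre is about (0.578, −0.077) with yaw −3.7° and the clip towards the robot. The pack is at about (0.438, 0.128), with its length heading 55°. I'll move above the press spot with the jaw closed.

Call:
step_arm([
  [0.03,-0.05,0,0,0,1],
  [0.03,-0.05,0,0,0,1],
  [0.03,-0.05,0,0,0,1],
  [0.03,-0.05,0,0,0,1],
  [0.03,-0.05,0,0,0,1],
  [0.03,-0.05,0,0,0,1],
  [0.03,-0.05,0,0,0,1],
  [0.03,-0.05,0,0,0,1],
  [0.03,-0.05,0,0,0,1],
  [0.03,-0.05,0,0,0,1],
  [0.03,-0.05,0,0,0,0],
  [0.03,-0.05,0,0,0,0],
], jaw=0, squeeze=20)

```text
time: 2.7
position: [0.5092, 0.0052, 0.405]
tool_rot: [0.033, 0.999, 0.0, 0.0]
ft_force: [1.5, 0.5, 0.2]
grip_width: 0.0005
grip_force: 0.0
```

Call:
step_arm([
  [0.026,-0.042,-0.04,0,0,0],
  [0.026,-0.042,-0.04,0,0,0],
  [0,0,-0.04,0,0,0],
  [0,0,0,0,0,0],
  [0,0,0,0,0,0],
])

```text
time: 3.32
position: [0.5598, -0.0752, 0.2871]
tool_rot: [0.032, 0.999, -0.0, 0.001]
ft_force: [0.1, -0.6, -0.1]
grip_width: 0.0001
grip_force: 0.0
```

```bash
cat >> h.py <<'E'
from scipy.spatial.transform import Rotation as R
def wcloud(c,o):
    h,w=c['depth'].shape; f=h/2/np.tan(np.radians(c['fov_y'])/2)
    u,v=np.meshgrid(np.arange(w),np.arange(h)); d=c['depth']
    a,b=u-c['cx'],v-c['cy']; r=np.hypot(a,b)+1e-9; t=r/f; k=np.tan(t)/r
    P=np.stack([a*k*d,-b*k*d,-d],-1); M=np.array(c['mount']); P=P@M[:3,:3].T+M[:3,3]
    return P@R.from_quat(o['tool_rot']).as_matrix().T+o['position']
E
python3 - <<'E'
from h import *
o=get_obs(); c=camera('wrist'); P=wcloud(c,o); print(o['position'],c['fov_y'],np.round(c['mount'],3).tolist())
cv2.imwrite('pics/w1.png',c['pixels'])
for l,zlo,zhi in [('battery_sled',0.003,.03),('protection_board',.008,.03),('clip',0.005,.03)]:
    for r in cut_out(l,'wrist')[:1]:
        m=r['region']&(c['depth']>0)&(P[...,2]>zlo)&(P[...,2]<zhi)
        print(l,r['confidence'],np.round(r['extent']),m.sum(),cv2.minAreaRect((P[m][:,:2]*1000).astype(np.float32)),np.median(P[m],0).round(4))
E
```

```text
[ 0.55979548 -0.07517847  0.28713481] 65.70646984690485 [[0.001, 0.97, 0.242, 0.066], [1.0, -0.001, 0.0, 0.0], [0.001, 0.242, -0.97, 0.019], [0.0, 0.0, 0.0, 1.0]]
battery_sled 0.62 [315. 260. 106. 197.] 8001 ((576.7103881835938, -79.04627227783203), (76.41901397705078, 154.43345642089844), 86.33990478515625) [ 0.5253 -0.0756  0.0071]
protection_board 0.7 [315. 248.  66.  66.] 3673 ((558.6203002929688, -78.40992736816406), (47.06747817993164, 43.06631851196289), 86.43138122558594) [ 0.5562 -0.0776  0.0213]
clip 0.6 [316. 210.  31.  21.] 583 ((530.5388793945312, -75.70792388916016), (19.342430114746094, 13.843793869018555), 85.92950439453125) [ 0.53   -0.0757  0.0256]
```

View pics/w1.png

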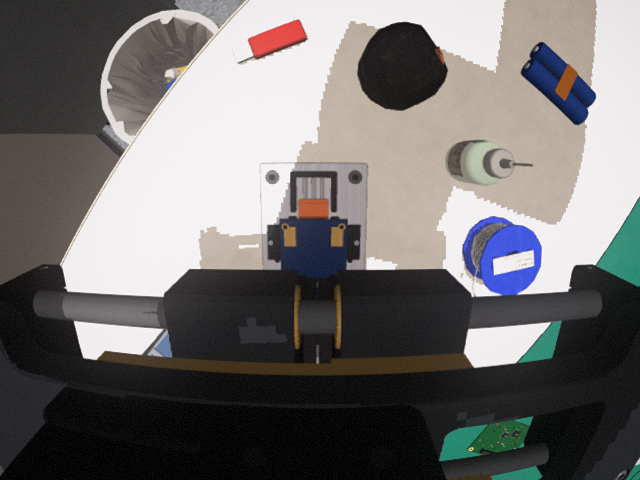

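Sled measures at (0.577, −0.0785) with yaw −3.7°, consistent with the fixed cameras. In the picture the clip is at (314, 208) and the closed fingers at (318, 320). I'll descend now.

Call:
step_arm([
  [-0.001,-0.002,-0.03,0,0,0],
  [0,0,-0.03,0,0,0],
  [0,0,-0.02,0,0,0],
  [0,0,-0.004,0,0,0],
  [0,0,-0.002,0,0,0],
  [0,0,-0.002,0,0,0],
  [0,0,-0.002,0,0,0],
  [0,0,0,0,0,0],
])

```text
time: 4.53
position: [0.5589, -0.0776, 0.1962]
tool_rot: [0.033, 0.999, -0.0, 0.001]
ft_force: [-0.9, -1.1, 0.3]
grip_width: 0.0005
grip_force: 0.0
```

Call:
step_arm([
  [0,0,-0.001,0,0,0],
  [0,0,-0.001,0,0,0],
  [0,0,0,0,0,0],
])

```text
time: 4.9
position: [0.5588, -0.0776, 0.1956]
tool_rot: [0.033, 0.999, -0.0, 0.001]
ft_force: [-1.3, 0.8, 10.9]
grip_width: 0.0001
grip_force: 5.4
```

```bash
python3 - <<'E'
from h import *
o=get_obs(); c=camera('wrist'); s=camera('side')
a=cv2.resize(s['pixels'][180:270,210:350],(560,360),interpolation=cv2.INTER_CUBIC)
b=cv2.resize(c['pixels'][130:290,220:420],(240,360)) if 0 else c['pixels'][100:460,200:440]
print(o['position'],o['ft_force'])
cv2.imwrite('pics/b.png',np.hstack([a,b]))
E
```

```text
[ 0.55884958 -0.07761772  0.19557311] [-1.28798111  0.8314007  10.87110156]
```

View pics/b.png

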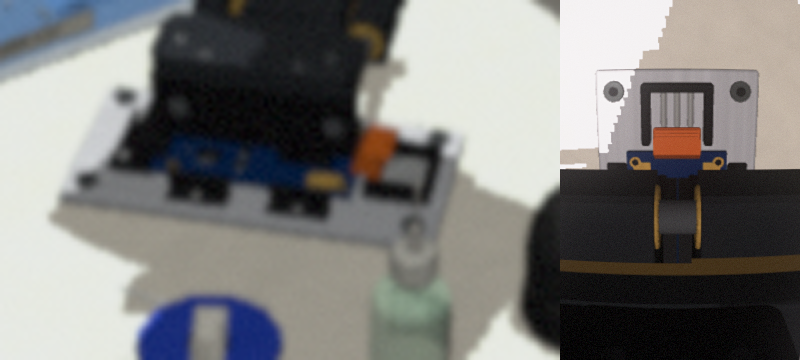

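The tips bear on the board at 13.4 mm with 11 N, and the wrist view (clip at 678, 142 in the composite) shows the clip overlapping the board's edge. I'll lift and verify.

Call:
step_arm([
  [0,0,0.01,0,0,0],
  [0,0,0.03,0,0,0],
  [0,0,0.05,0,0,0],
  [0,0,0.05,0,0,0],
  [-0.012,0.018,0.02,0,0,0],
  [-0.012,0.018,0,0,0,0],
  [0,0,0,0,0,0],
], jaw=0.07)

```text
time: 5.88
position: [0.5329, -0.04, 0.3531]
tool_rot: [0.032, 0.999, 0.0, -0.002]
ft_force: [0.7, 0.9, -0.6]
grip_width: 0.0622
grip_force: 0.0
```

```bash
python3 - <<'E'
from h import *
def show(n,P,c):
    for l in ['protection_board','clip','battery_sled','cell_pair','flux_bottle','tip_cleaner']:
        rs=cut_out(l,n)
        if not rs: print(n,l,'none'); continue
        r=rs[0]; m=r['region']&(c['depth']>0)&(P[...,2]>.004)&(P[...,2]<.12); p=P[m]
        if len(p)<20: continue
        A=np.c_[p[:,:2],np.ones(len(p))]; k=np.linalg.lstsq(A,p[:,2],rcond=None)[0]
        print(n,l,round(r['confidence'],2),m.sum(),np.round(np.median(p,0),4),cv2.minAreaRect((p[:,:2]*1000).astype(np.float32)),'slope',k[:2].round(3))
o=get_obs(); c=camera('wrist'); show('wrist',wcloud(c,o),c)
s=camera('side'); show('side',cloud(s),s)
t=camera('top'); show('top',cloud(t),t)
a=cv2.resize(s['pixels'][180:270,210:350],(560,360),interpolation=cv2.INTER_CUBIC)
cv2.imwrite('pics/c.png',np.hstack([a,c['pixels'][60:420,200:440]]))
E
```

```text
wrist protection_board 0.56 2982 [ 0.5659 -0.0785  0.0137] ((566.0858764648438, -78.61927795410156), (46.17594528198242, 59.38663101196289), 85.79010772705078) slope [-0.    -0.001]
wrist clip 0.97 439 [ 0.5302 -0.0755  0.0253] ((531.08935546875, -77.7007064819336), (23.82700538635254, 15.913725852966309), 85.94894409179688) slope [-0.25  -0.177]
wrist battery_sled 0.79 6434 [ 0.5331 -0.0729  0.0071] ((577.2417602539062, -79.35392761230469), (76.22186279296875, 155.67633056640625), 86.07599639892578) slope [-0.011 -0.007]
wrist cell_pair 0.72 2527 [0.4386 0.1223 0.0175] ((437.9533996582031, 125.53521728515625), (67.07809448242188, 36.898746490478516), 55.567848205566406) slope [-0.044  0.058]
wrist flux_bottle 0.67 1324 [0.4996 0.031  0.0481] ((501.6579895019531, 34.40614318847656), (25.989498138427734, 30.079572677612305), 59.29402542114258) slope [0.638 1.53 ]
wrist tip_cleaner 0.86 3565 [ 0.4401 -0.014   0.0546] ((437.28948974609375, -12.250545501708984), (52.40226745605469, 54.32624435424805), 56.99908447265625) slope [ 0.016 -0.158]
side protection_board 0.94 784 [ 0.5768 -0.076
[... 722 characters left out ...]
.628440856933594), (29.696712493896484, 23.640613555908203), 8.862519264221191) slope [ 0.105 -2.094]
side tip_cleaner 0.65 1314 [0.4372 0.0032 0.0344] ((435.946044921875, -4.463863372802734), (52.12544631958008, 47.00566482543945), 26.13484001159668) slope [ 0.284 -0.769]
top protection_board none
top clip none
top battery_sled 0.73 361 [ 0.5124 -0.0727  0.0064] ((512.2009887695312, -73.66850280761719), (74.76876831054688, 21.82428550720215), 86.36998748779297) slope [ 0.046 -0.014]
top cell_pair 0.55 607 [0.4395 0.1275 0.0159] ((439.3072814941406, 127.699951171875), (63.429962158203125, 35.933712005615234), 55.975425720214844) slope [-0.007  0.004]
top flux_bottle none
top tip_cleaner none
```

View pics/c.png

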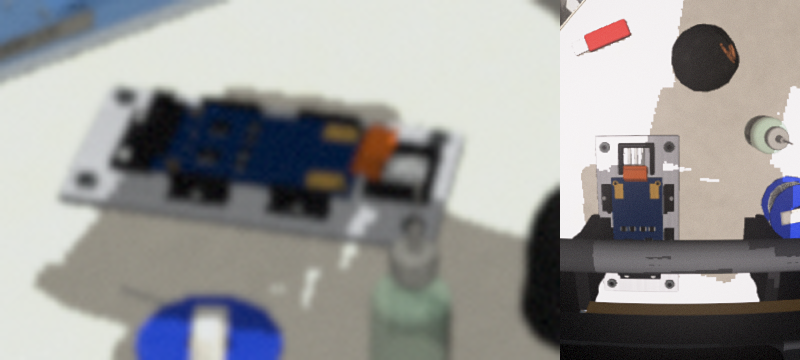

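The board is flat (slope 0, top at about 13.7 mm) with the clip back over its edge. For the pack, a centred grasp would put the gripper body close to the bottle, so I'll grasp 15 mm further out along it.

Call:
step_arm([
  [-0.011,0.0225,0,0,0,7.4],
  [-0.011,0.0225,0,0,0,7.4],
  [-0.011,0.0225,0,0,0,7.4],
  [-0.011,0.0225,0,0,0,7.4],
  [-0.011,0.0225,0,0,0,7.4],
  [-0.011,0.0225,0,0,0,7.4],
  [-0.011,0.0225,0,0,0,7.4],
  [-0.0094,0.0225,0,0,0,7.4],
  [0,0,-0.03,0,0,0],
  [0,0,0,0,0,0],
  [0,0,0,0,0,0],
], jaw=0.072)

```text
time: 8.3
position: [0.4485, 0.1384, 0.3245]
tool_rot: [-0.465, 0.885, -0.0, 0.0]
ft_force: [-0.1, 0.2, 0.1]
grip_width: 0.072
grip_force: 0.0
```

```bash
python3 - <<'E'
from h import *
o=get_obs(); c=camera('wrist'); P=wcloud(c,o); M=R.from_quat(o['tool_rot']).as_matrix()
print(o['position'],M[:,1],M[:,2],np.degrees(np.arctan2(M[1,1],M[0,1])),o['grip_width'])
for l in ['cell_pair','flux_bottle','tip_cleaner']:
    for r in cut_out(l,'wrist')[:1]:
        m=r['region']&(c['depth']>0)&(P[...,2]>.008)&(P[...,2]<.12); p=P[m]
        print(l,round(r['confidence'],2),m.sum(),p.max(0),cv2.minAreaRect((p[:,:2]*1000).astype(np.float32)))
cv2.imwrite('pics/d.png',c['pixels'])
s=camera('side'); P=cloud(s); r=cut_out('flux_bottle','side')[0]; m=r['region']&(s['depth']>0); p=P[m]
for a in (.03,.05,.06,.07,.08): q=p[(p[:,2]>a)&(p[:,2]<a+.01)]; print(a,len(q),q.min(0) if len(q) else '',q.max(0) if len(q) else '')
E
```

```text
[0.44851276 0.13836628 0.32453075] [-8.23574950e-01  5.67207281e-01 -4.50199927e-04] [ 5.34782145e-04 -1.72188973e-05 -9.99999857e-01] 145.4442863243285 0.07196426042731342
cell_pair 0.59 3651 [0.47003794 0.16271578 0.0212468 ] ((438.096923828125, 126.21807861328125), (66.44898223876953, 36.762420654296875), 55.470516204833984)
flux_bottle 0.71 1672 [0.51479227 0.05243222 0.09006856] ((499.7763671875, 38.3388671875), (29.80372428894043, 24.553144454956055), 68.6712417602539)
tip_cleaner 0.76 4457 [0.46412481 0.01621247 0.0641603 ] ((436.9978942871094, -9.01401138305664), (51.98728561401367, 50.716102600097656), 32.12958908081055)
0.03 102 [0.48751558 0.04068162 0.03015046] [0.51541236 0.05533164 0.03983962]
0.05 47 [0.49412819 0.03856105 0.0500255 ] [0.51097585 0.04950965 0.0599626 ]
0.06 80 [0.49406594 0.03148389 0.06020836] [0.51035426 0.04824418 0.06956241]
0.07 10 [0.50025319 0.0384406  0.07054977] [0.50361657 0.04276092 0.07545288]
0.08 0
```

View pics/d.png

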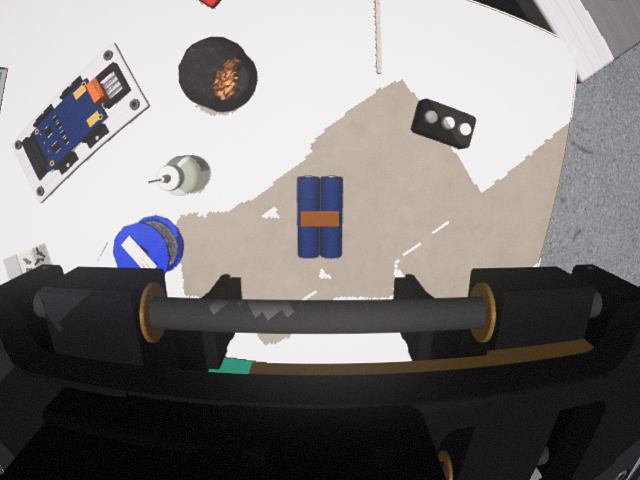

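The pack is at (320, 217), aligned with the fingers' mid-line, and the bottle's cap and needle are clear of the gripper body. I'll descend and grip.

Call:
step_arm([
  [-0.001,0.001,-0.04,0,0,0],
  [0,0,-0.04,0,0,0],
  [0,0,-0.03,0,0,0],
  [0,0,-0.015,0,0,0],
  [0,0,-0.01,0,0,0],
  [0,0,-0.004,0,0,0],
  [0,0,0,0,0,0],
])

```text
time: 9.48
position: [0.4473, 0.1395, 0.1855]
tool_rot: [-0.465, 0.885, -0.0, 0.0]
ft_force: [0.4, 0.2, 0.8]
grip_width: 0.0717
grip_force: 0.0
```

Call:
step_arm([
  [0,0,0,0,0,0],
  [0,0,0,0,0,0],
  [0,0,0,0,0,0],
  [0,0,0,0,0,0],
  [0,0,0,0,0,0],
  [0,0,0,0,0,0],
], jaw=0.02, squeeze=25)

```text
time: 10.22
position: [0.4472, 0.1395, 0.1852]
tool_rot: [-0.465, 0.885, -0.0, 0.0]
ft_force: [0.6, 0.2, 1.1]
grip_width: 0.036
grip_force: 25.0
```

Call:
step_arm([
  [0,0,0.01,0,0,0],
  [0,0,0.02,0,0,0],
  [0,0,0.03,0,0,0],
  [0,0,0.03,0,0,0],
  [0,0,0.03,0,0,0],
  [0,0,0.03,0,0,0],
  [0,0,0.01,0,0,0],
  [0,0,0,0,0,0],
  [0,0,0,0,0,0],
])

```text
time: 11.35
position: [0.4467, 0.1394, 0.3441]
tool_rot: [-0.465, 0.885, 0.0, -0.001]
ft_force: [0.3, -1.3, -0.4]
grip_width: 0.0359
grip_force: 25.0
```

```bash
cat >> h.py <<'E'
def pack():
    o=get_obs(); M=R.from_quat(o['tool_rot']).as_matrix(); h=np.degrees(np.arctan2(M[1,1],M[0,1]))
    print('tcp',o['position'].round(4),'close',h.round(2),'tilt',M[:,2].round(4),o['grip_width'],o['grip_force'])
    for n in ['wrist','side','top']:
        c=camera(n); P=wcloud(c,o) if n=='wrist' else cloud(c)
        if n=='wrist': cv2.imwrite('pics/wl.png',c['pixels'])
        if n=='side': cv2.imwrite('pics/sl.png',c['pixels'])
        for r in cut_out('cell_pair',n)[:2]:
            m=r['region']&(c['depth']>0); p=P[m]
            if len(p)<30: continue
            p=p[np.abs(p[:,2]-np.median(p[:,2]))<.03]
            print(n,round(r['confidence'],2),np.round(r['extent']),len(p),'med',np.median(p,0).round(4),np.percentile(p,[2,98],axis=0).round(4).tolist(),cv2.minAreaRect((p[:,:2]*1000).astype(np.float32)))
E
python3 -c "
from h import *
pack()"
```

```text
tcp [0.4467 0.1394 0.3441] close 145.46 tilt [-2.4e-03 -2.0e-04 -1.0e+00] 0.03586375555539761 24.999602437019348
wrist 0.97 [318. 269.  85. 150.] 9303 med [0.4314 0.1178 0.1769] [[0.4093, 0.0944, 0.1702], [0.4602, 0.1552, 0.179]] ((437.03302001953125, 126.42587280273438), (66.45588684082031, 36.39039993286133), 55.59158706665039)
side 0.98 [360. 236.  52.  35.] 766 med [0.4468 0.1463 0.1729] [[0.4085, 0.1163, 0.1606], [0.4678, 0.1636, 0.1776]] ((439.66363525390625, 128.80661010742188), (65.50997161865234, 43.061153411865234), 55.717525482177734)
side 0.34 [273. 223. 100.  37.] 2072 med [ 0.5746 -0.0596  0.0055] [[0.5015, -0.1134, -0.0009], [0.6535, -0.0371, 0.0229]] ((578.6486206054688, -81.96066284179688), (89.94414520263672, 159.77845764160156), 86.22700500488281)
top 0.58 [267. 278.  13.  17.] 173 med [0.4305 0.1039 0.1744] [[0.4117, 0.0938, 0.1673], [0.4443, 0.1096, 0.1776]] ((427.0099792480469, 101.60784149169922), (16.530094146728516, 34.6146125793457), 87.90267944335938)
```

The pack is held with its underside at about 0.159 m, level, centre (0.438, 0.1275), heading 55.5°. I'll carry it over.

Call:
step_arm([
  [0.006,-0.009,0,0,0,-2.5],
  [0.012,-0.018,0,0,0,-5],
  [0.0135,-0.02,0,0,0,-5.5],
  [0.0135,-0.02,0,0,0,-5.5],
  [0.0135,-0.02,0,0,0,-5.5],
  [0.0135,-0.02,0,0,0,-5.5],
  [0.0135,-0.02,0,0,0,-5.5],
  [0.0135,-0.02,0,0,0,-5.5],
  [0.0135,-0.02,0,0,0,-5.5],
  [0.0135,-0.02,0,0,0,-5.5],
  [0.012,-0.018,0,0,0,-5],
  [0.007,-0.0144,0,0,0,-2.7],
])

```text
time: 13.15
position: [0.5928, -0.0814, 0.3449]
tool_rot: [0.034, 0.999, -0.0, 0.0]
ft_force: [-0.4, -0.3, -0.8]
grip_width: 0.0355
grip_force: 25.0
```

Call:
step_arm([
  [0,0,-0.02,0,0,0],
  [0,0,-0.03,0,0,0],
  [0,0,-0.02,0,0,0],
  [0,0,0,0,0,0],
  [0,0,0,0,0,0],
])

```text
time: 13.78
position: [0.5925, -0.0802, 0.2757]
tool_rot: [0.033, 0.999, -0.0, 0.001]
ft_force: [0.5, 0.0, -0.6]
grip_width: 0.0354
grip_force: 25.0
```

```bash
python3 -c "
from h import *
pack()
cv2.imwrite('pics/e.png',cv2.imread('pics/wl.png'))"
```

```text
tcp [ 0.5925 -0.0802  0.2757] close 86.24 tilt [ 1.1e-03 -4.0e-04 -1.0e+00] 0.035400656559457205 24.99963104724884
wrist 0.85 [318. 271.  88. 154.] 9277 med [ 0.566  -0.0786  0.1084] [[0.5446, -0.0956, 0.1017], [0.6077, -0.0615, 0.1105]] ((576.59423828125, -79.23231506347656), (36.328487396240234, 66.40599060058594), 86.16999816894531)
wrist 0.38 [317. 196. 114. 163.] 9080 med [ 0.5281 -0.0752  0.0072] [[0.5016, -0.1155, 0.0053], [0.6055, -0.0401, 0.0261]] ((556.2947998046875, -78.05585479736328), (76.97612762451172, 112.47074127197266), 86.19415283203125)
side 0.72 [276. 175.  44.  22.] 471 med [ 0.5624 -0.0648  0.1044] [[0.5441, -0.0894, 0.0929], [0.5837, -0.0573, 0.1088]] ((576.23583984375, -75.09733581542969), (36.32851791381836, 66.24569702148438), 87.02031707763672)
side 0.17 [358. 249.  34.  44.] 1350 med [0.4369 0.0038 0.0341] [[0.412, -0.0257, 0.0039], [0.4621, 0.0175, 0.06]] ((435.8356628417969, -4.134246826171875), (52.4810791015625, 48.57172393798828), 25.502195358276367)
```

View pics/e.png

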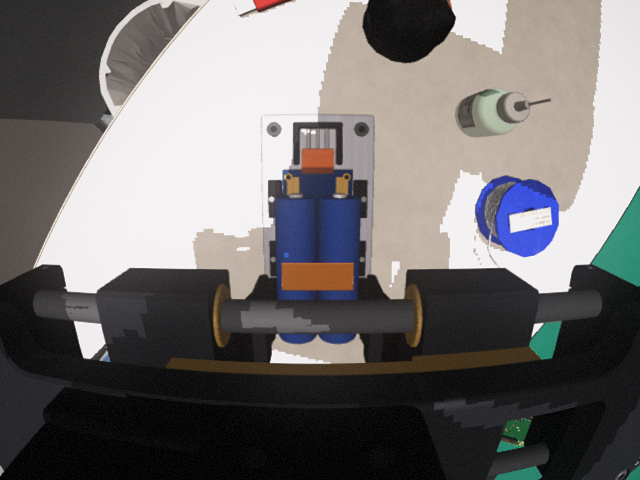

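The pack (rows 195–340) hangs in line over the sled, centred at (0.5766, −0.0792), and its underside is at about 0.0905. I'll lower it 62 mm.

Call:
step_arm([
  [0,0,-0.015,0,0,0],
  [0,0,-0.015,0,0,0],
  [0,0,-0.012,0,0,0],
  [0,0,-0.01,0,0,0],
  [0,0,-0.006,0,0,0],
  [0,0,-0.004,0,0,0],
  [0,0,0,0,0,0],
  [0,0,0,0,0,0],
  [0,0,0,0,0,0],
  [0,0,0,0,0,0],
])

```text
time: 15.32
position: [0.5922, -0.0799, 0.2134]
tool_rot: [0.033, 0.999, -0.0, 0.0]
ft_force: [1.0, -0.1, -1.2]
grip_width: 0.0361
grip_force: 25.0
```

```bash
python3 -c "
from h import *
pack()
s=cv2.imread('pics/sl.png'); w=cv2.imread('pics/wl.png')
cv2.imwrite('pics/f.png',np.hstack([cv2.resize(s[160:280,200:340],(420,360),interpolation=cv2.INTER_CUBIC),w[60:420,160:520]]))"
```

```text
tcp [ 0.5922 -0.0799  0.2134] close 86.26 tilt [ 5.e-04 -2.e-04 -1.e+00] 0.036082468296390134 24.99964267015457
wrist 0.74 [319. 270.  88. 149.] 9150 med [ 0.5655 -0.0784  0.0461] [[0.5442, -0.0953, 0.0394], [0.6073, -0.0615, 0.0482]] ((582.967529296875, -79.66488647460938), (36.00707244873047, 80.1037368774414), 86.00611114501953)
side 0.78 [277. 208.  40.  22.] 429 med [ 0.5601 -0.0646  0.0414] [[0.5432, -0.0898, 0.0122], [0.5912, -0.0566, 0.0459]] ((577.6695556640625, -73.22425079345703), (72.02819061279297, 44.78462219238281), 6.985219478607178)
```

View pics/f.png

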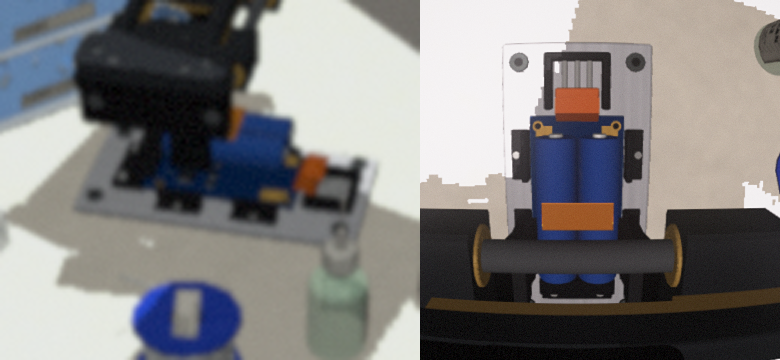

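The pack hangs centred over the board with a visible gap (underside about 28 mm above the bench, 15 mm above the board). It is in line and level, and the clip is over the board's edge at (577, 103).

```bash
python3 -c "
from rig import hand_in
print(hand_in())"
```

```text
the job is handed in; nothing more can be done
None
```

I pressed the board flat under the clip, and the arm is now holding the pack level and in line over it with a gap of about 15 mm; the job is handed in, but no verdict came back.

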